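# Lock the setting of a levelling leg in the bench vise

## Robot

A 6-joint arm with a two-finger parallel gripper is mounted at the origin on the work surface. World frame = base frame: x ahead of the robot, y to its left, z up, the work surface at z = 0. Lengths are in mm, angles in degrees, forces in N, time in s.
With the tool pointing down it reaches from about 400 to 925 mm from the base axis. Payload 3.4 kg.
Tool frame: the origin (TCP) lies at the very end of the fingers, on their centre line; the grasp point (between the pads) lies 19 mm behind it; z points along the fingers, y is the direction in which the jaws open and shut (so a half turn about z gives the same grasp; the last joint's range is limited). The gripper opens to 85 mm and grips with 20 to 120 N. Pads are 22 mm wide; open, the fingers measure 114 mm over their backs; the gripper's body (76 mm by 85 mm) begins 54 mm behind the grasp point. The pads swing forward as they close: fully open they stand 13 mm farther back than shut.
Start: joints at [71.133, 17.578, 86.31, -0, 76.112, -4.211], TCP at [145.51, 556.29, 231.305] pointing down, gripper open.
Joint ranges: [-179.03, 179.03], [-60, 130.46], [8.19, 133.38], [-81.62, 261.62], [5.75, 156.47], [-153.77, 153.77]. Speed limits (degrees/s): [147.25, 147.25, 180, 180, 180, 180].

## Interface

Orientations are given as [roll, pitch, yaw] about the fixed x, y, z axes, in that order (R = Rz(yaw) Ry(pitch) Rx(roll)).
In Python, from plant import move_pose, line_to, move_j, command_gripper, pause, solve_ik, camera, camera_params, PlanningError, sign_off, get_time, get_q, get_joint_vel, get_joint_efforts, get_tcp_pos, get_tool_rot, get_ft_force, get_wrist_torque, get_opening gives the robot as it stands. Calls block until the motion is done:
- move_pose(position, orientation): joint-space move of the TCP to a pose.
- line_to(position, velocity=150, rotation=None, stop_force=None): straight line of the TCP; rotation=None keeps the orientation; velocity is the mean speed in mm/s. With stop_force (N) it stops when the force on the tool has changed by that much, and returns True; else False.
- move_j(angles): joint-space move.
- command_gripper(opening, effort=None): finger opening in mm; effort is the grip in N (None keeps the last); returns when the fingers have stopped.
- pause(seconds).
- solve_ik(position, orientation): joint angles nearest the present ones, or None.
- camera(name): name is "scene" or "top" or "wrist"; returns (picture, depth): 420x560x3 uint8, red, green, blue; 420x560 float32, mm along the optical axis (not along the pixel's ray), 0 where there is no reading.
- camera_params(name): a dict with "K" (3x3 intrinsics, pixels), "k1" (the pictures are not rectified: a ray, as slopes to the right and down, at radius r is drawn at 1 + k1 r^2 times it, then the intrinsics apply), "rvec" (rotation vector, rad) and "tvec" (3), from world to camera coordinates, as OpenCV has them. Camera axes: x right, y down, z forward; pixel columns grow to the right and rows downward; lengths in mm; the calibration is good to about 2 mm. A picture is of the moment at which its call begins: read the wrist's pose just before it. camera_params takes no time and is no camera call; for the wrist camera it gives the pose at the moment of the call.
A pose or a line that the arm cannot do raises PlanningError and nothing moves.
- sign_off(): hands the job in, once; it reports no verdict.
Readings, each from a call of its own:
- get_time(): time.
- get_q(): joint angles.
- get_joint_vel(): joint speeds.
- get_joint_efforts(): joint torques, N m.
- get_tcp_pos(): TCP position.
- get_tool_rot(): TCP orientation.
- get_ft_force(): force on the tool from outside, world axes, zero at the start.
- get_wrist_torque(): the same for the moment, N m.
- get_opening(): finger opening in mm.
Only numpy, scipy, OpenCV 4.12 (cv2) and the standard library are available. Lean on these libraries where they do the work, as an engineer would, in place of code of your own. Each camera call takes 0.05 s, during which the arm holds its last target.

## Task

Swing the red vise crank down until its jaws hold the square barrel of the leg firmly, then push the brass lock ring round by its wings, anticlockwise seen from above, until it is firmly tight against the blue housing. The leg and the blue housing must keep their place and angle, so do not force the ring once it is tight; leave the leg standing clamped in the vise, let go, and leave the other things on the bench alone.

Things in the scene. Friction and masses are not known exactly. Their poses are not given: they have to be found in the camera images.
- vise: grey quick-action bench vise bolted down, 120 x 220 mm bed whose top is 35 mm over the bench, jaws 100 mm wide, their tops 85 mm over the bench. Origin: bench level, between the jaws. z up; its own y axis is the screw axis, from the crank (at -y) to the fixed jaw (at +y). Cannot be moved.
- crank_hub (a point): point on the crank's axis (parallel to the vise's y axis), 65 mm over the bench, 177 mm from the vise's origin towards -y: the centre of the circle on which the middle of the handle moves
- crank_grip (a point): middle of the red crank handle: a bar 18 mm thick and 76 mm long, parallel to the vise's y axis, 70 mm from the crank's axis. It stands on the vise's -x side of the hub, 23 to 43 degrees above level at the start, and is swung down (towards level and below) to close the jaw.
- crank (a joint): crank angle, rad: 0 = 43 degrees above level (open), grows as the handle goes down, at most 2.0; it stays where left. The jaw advances 7 mm per rad. Moving it takes about 7 N at the handle (less is read standing still). A push of 13 to 18 N, square to the crank, clamps firmly (60 N or more).
- vise_jaw: moving jaw with a sprung black rubber pad, 100 mm wide, 50 mm high; origin on the bed under the jaw, moves along the vise's y axis. The pad meets the leg at a crank angle of about 0.9, then gives 20 N per mm; it is fully squeezed after 4 mm (crank about 1.45), where the push needed rises steeply.
- leg: the levelling leg, 130 mm high, standing loose on the vise's bed close to the fixed jaw: aluminium square barrel 40 x 40 x 75 mm with a threaded steel stem above. Origin: centre of its underside, z up along the leg. Lock ring and housing sit on the stem.
- leg_axis (a point): point on the leg's axis, 97.5 mm above its underside: mid-height of the lock ring when tight
- lock_ring: brass knurled lock ring, 66 mm across, 18 mm high, with two opposite wings, each reaching from the rim to 72 mm from the leg's axis, 12 mm wide, 14 mm high. Origin: its centre. The ring climbs 2.5 mm per rad.
- lug (a point): point in the middle of the white wing of the lock ring, 60 mm from the leg's axis, at the ring's mid-height; the plain brass wing is opposite. The wings are free to be pushed with the fingertips from above: the housing is only 60 mm across and ends 33 mm above the ring's centre.
- ring_turn (a joint): angle of the lock ring to the housing, rad: 0 = tight against the housing, negative = loose; grows anticlockwise seen from above. It starts 0.8 to 1.6 rad loose and drags on the thread (about 3.5 N at a wing), enough to turn or tip a leg that is not clamped. Firmly tight means a push of 8 to 20 N at the wing once it has stopped turning; above about 25 N the leg tips in the jaws or the housing slips on its thread, and the setting is lost.
- housing_mark (a point): outer end of the white mark on top of the blue round housing (60 mm across, 22 mm high, on top of the leg), 28 mm from the leg's axis; it shows the setting and must stay where it is (8 mm at most)
- glue_tin: open brass-coloured glue tin, 96 mm across, 95 mm high; leave alone. Origin under its centre.
- driver: green-handled screwdriver, 190 mm, lying beyond the vise; leave alone
- mallet: wooden-handled mallet, 260 mm, lying left of the vise; leave alone
- spare_leg: spare aluminium leg barrel lying on the bench, 125 mm long; leave alone
- steel_bar: flat dark steel bar, 200 x 30 x 8 mm, lying to the right near the robot; leave alone

How it is judged (in metres and radians):
On the way, in this order (a step that is already met when the one before it is completed fails the run):
1. the vise holds the leg firmly (contact force between vise_jaw and leg above 25 N and value of joint ring_turn below -0.3 rad), for 0.3 s.
2. the lock ring is pushed firmly tight (8 N or more at the ring once it has stopped) (value of joint ring_turn above -0.04 rad and contact force between the fingers and lock_ring above 8 N), for 0.05 s.
At the end, for the whole second after the job is handed in: the lock ring is tight against the housing (within 0.05 rad), the vise jaw still presses on the leg with more than 20 N, the leg stands upright (within 0.06 rad) and at rest, and the housing's mark is within 8 mm of where it started (value of joint ring_turn above -0.05 rad and contact force between vise_jaw and leg above 20 N and distance of housing_mark from where it was at the start of the episode below 0.008 m and angle between leg's own z axis and vertical below 0.06 rad and linear speed of leg below 0.01 m/s); the robot touches nothing.
It fails at once if the leg or its housing is turned or shifted: the mark on the housing moves more than 12 mm (distance of housing_mark from where it was at the start of the episode above 0.012 m).
It fails at once if a bystander (glue tin, screwdriver, mallet, spare leg, steel bar) is moved more than 30 mm (distance of any of glue_tin, driver, mallet, spare_leg, steel_bar from where it was at the start of the episode above 0.03 m).
It also fails if it takes over 72 s, if anything falls off the work surface, if the arm or the gripper's body presses on something with over 40 N, if the wrist force passes 120 N, or if a joint passes its speed limit or range.

## Working session

There is one attempt and no reset: what is moved stays moved. The work goes in short steps, each a Python script; the robot and the scene stay as the last script left them, time stands still between calls to the robot, and variables do not carry over. Pictures are saved under pics/ and viewed, and the job is handed in when it is done.

```bash
ls; mkdir -p pics; python3 - <<'E'
from plant import *
import cv2,numpy as np
for n in("scene","top","wrist"):
    p=camera_params(n); im,d=camera(n)
    cv2.imwrite(f"pics/{n}0.png",im[:,:,::-1]); np.save(f"pics/{n}0.npy",d)
    print(n,p)
print(get_time(),get_tool_rot(),get_tcp_pos())
E
```

```text
pics
scene {'K': array([[458.10800427,   0.        , 285.94550655],
       [  0.        , 458.10800427, 204.51517254],
       [  0.        ,   0.        ,   1.        ]]), 'k1': -0.10569123539209335, 'rvec': array([ 2.16926045,  0.72411432, -0.32133222]), 'tvec': array([-478.28173405, -124.78393031, 1695.70917806])}
top {'K': array([[497.85068404,   0.        , 274.46220889],
       [  0.        , 497.85068404, 209.81561036],
       [  0.        ,   0.        ,   1.        ]]), 'k1': -0.1002971646934965, 'rvec': array([ 2.11217267, -2.10920557,  0.21992496]), 'tvec': array([  21.34107387,  591.85094248, 1375.69293097])}
wrist {'K': array([[364.84347092,   0.        , 279.85163527],
       [  0.        , 364.84347092, 202.54245277],
       [  0.        ,   0.        ,   1.        ]]), 'k1': -0.03364271452433311, 'rvec': array([-2.29301542, -1.77182391, -0.25844796]), 'tvec': array([-573.93111526,  -37.18405827,  378.94742102])}
0.15 [-1.79906584e+02 -6.84277096e-03  1.65343770e+02] [145.33162896 555.77897489 230.5712828 ]
```

View pics/scene0.png

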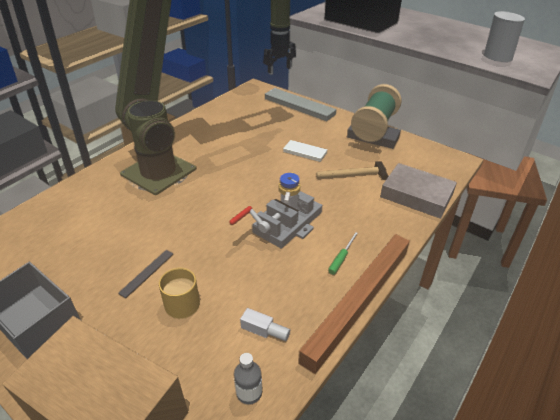

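View pics/top0.png

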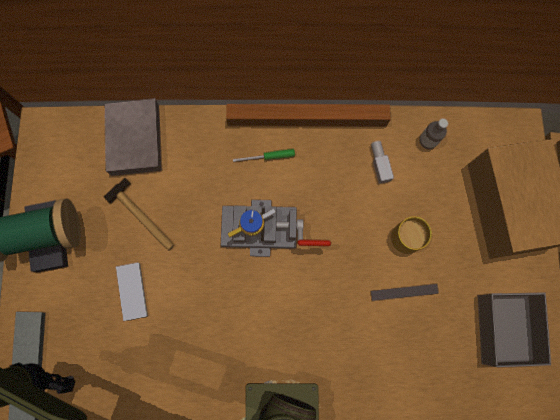

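View pics/wrist0.png

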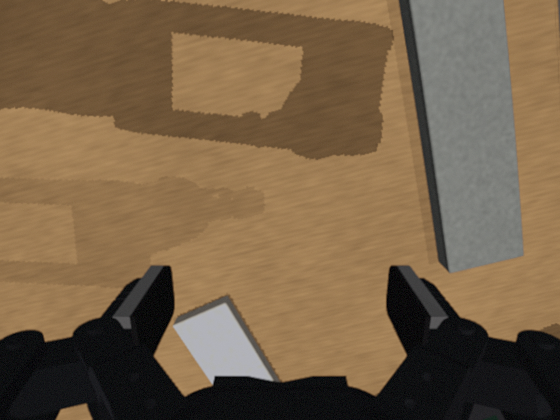

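```bash
python3 - <<'E'
import cv2
a=cv2.imread("pics/top0.png")[185:275,205:345]; cv2.imwrite("pics/topc.png",cv2.resize(a,None,fx=5.5,fy=5.5,interpolation=cv2.INTER_CUBIC))
a=cv2.imread("pics/scene0.png")[165:255,220:340]; cv2.imwrite("pics/scenec.png",cv2.resize(a,None,fx=6,fy=6,interpolation=cv2.INTER_CUBIC))
E
cat > h.py <<'E'
from plant import *
import cv2,numpy as np
def Rt(p):
    return cv2.Rodrigues(np.array(p['rvec']))[0],np.array(p['tvec'])
def ray(p,u,v):
    K=p['K'];k=p['k1'];x=(u-K[0,2])/K[0,0];y=(v-K[1,2])/K[1,1]
    X,Y=x,y
    for _ in range(30):
        s=1+k*(X*X+Y*Y);X=x/s;Y=y/s
    R,t=Rt(p);d=R.T@np.array([X,Y,1.]);return -R.T@t,d
def atz(p,u,v,z):
    c,d=ray(p,u,v);return c+d*(z-c[2])/d[2]
def dep(p,u,v,D):
    c,d=ray(p,u,v);return c+d*D
def tri(l):
    A=np.zeros((3,3));b=np.zeros(3)
    for p,u,v in l:
        c,d=ray(p,u,v);d=d/np.linalg.norm(d);M=np.eye(3)-np.outer(d,d);A+=M;b+=M@c
    x=np.linalg.solve(A,b);return x
def proj(p,X):
    R,t=Rt(p);c=R@np.array(X,float)+t;x=c[:2]/c[2];s=1+p['k1']*(x@x)
    return p['K'][0,0]*x[0]*s+p['K'][0,2],p['K'][1,1]*x[1]*s+p['K'][1,2]
E
```

```text
(no output)
```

View pics/topc.png

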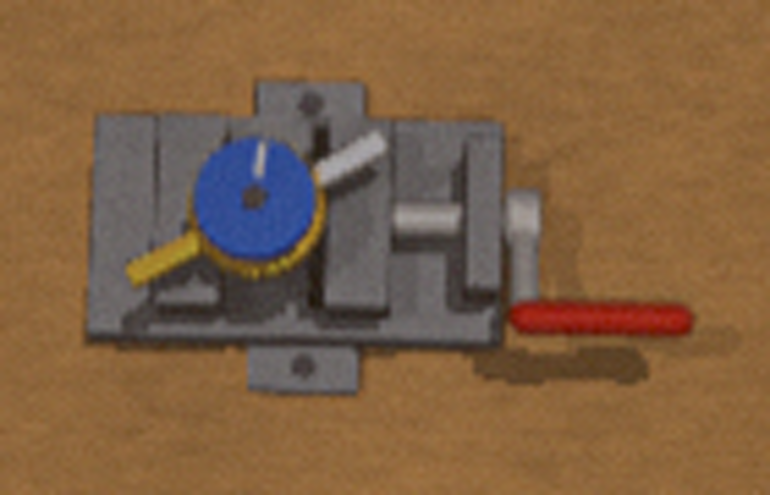

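View pics/scenec.png

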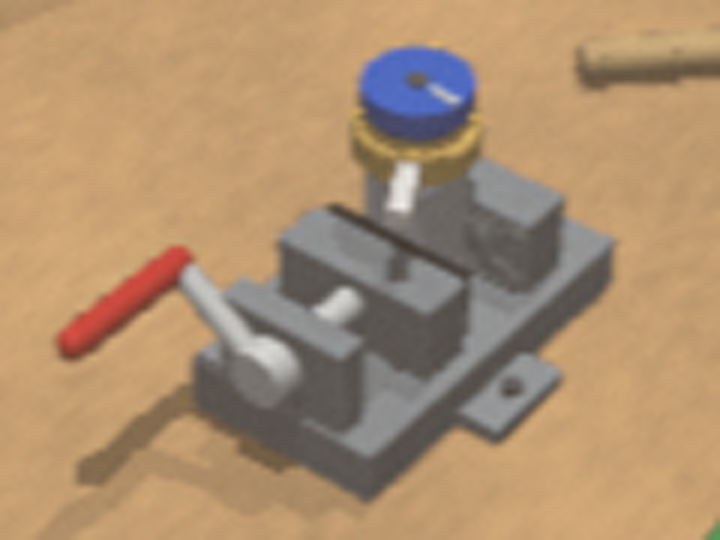

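```bash
python3 - <<'E'
from h import *
T=camera_params("top");S=camera_params("scene")
t=lambda x,y:((x-2.5)/5.5+205,(y-2.5)/5.5+185)
s=lambda x,y:((x-2.5)/6+220,(y-2.5)/6+165)
for n,a,b in [("grip in",(519,318),(181,256)),("grip out",(685,320),(70,344)),("housing ctr",(253,197),(417,80)),("mark",(262,143),(458,100)),("whitewing end",(382,143),(399,213)),("bed corner",(503,122),(612,240))]:
    print(n,tri([(T,*t(*a)),(S,*s(*b))]).round(1),"z of each check")
print('bed',[atz(T,*t(*c),35).round(1) for c in [(97,114),(503,122),(500,343),(86,341)]])
print('housing top at 165',atz(T,*t(253,197),165),atz(T,*t(262,143),165))
E
```

```text
grip in [491.1 -45.2 106. ] z of each check
grip out [ 490.4 -128.4  105.7] z of each check
housing ctr [541.6  85.7 161.8] z of each check
mark [568.7  82.1 163.5] z of each check
whitewing end [575.6  23.7 131.2] z of each check
bed corner [636.3   2.8 149.1] z of each check
bed [array([611.1, 176.6,  35. ]), array([606.9, -41.3,  35. ]), array([487.7, -38.8,  35. ]), array([488.3, 179.7,  35. ])]
housing top at 165 [541.17286681  85.72738535 165.        ] [567.92223844  81.65009086 165.        ]
```

```bash
python3 - <<'E'
from h import *
from scipy.spatial.transform import Rotation as Ro
p=camera_params("wrist");R,t=Rt(p);c=-R.T@t;Rt_=Ro.from_euler('xyz',get_tool_rot(),degrees=True).as_matrix()
print("cam in tool",Rt_.T@(c-get_tcp_pos()),"axes in tool",(Rt_.T@R.T).round(2))
print(get_ft_force(),get_wrist_torque())
move_pose([480,0,330],[180,0,90])
def shot(n):
    p=camera_params("wrist");im,d=camera("wrist");cv2.imwrite(f"pics/{n}.png",im[:,:,::-1]);np.save(f"pics/{n}.npy",d);import pickle;pickle.dump(p,open(f"pics/{n}.pkl","wb"))
shot("w1");print(get_time(),get_tcp_pos(),get_q())
E
cat >> h.py <<'E'
import pickle
def shot(n):
    p=camera_params("wrist");im,d=camera("wrist");cv2.imwrite(f"pics/{n}.png",im[:,:,::-1]);np.save(f"pics/{n}.npy",d);pickle.dump(p,open(f"pics/{n}.pkl","wb"))
E
```

```text
cam in tool [ 7.38536026e+01  2.23002555e-02 -1.41944754e+02] axes in tool [[ 0.   -0.96 -0.29]
 [ 1.    0.   -0.  ]
 [ 0.   -0.29  0.96]]
[-0.58938214 -0.00715326 -0.25280889] [-0.05170966  0.01289215 -0.02607657]
2.5417 [479.97653228   0.79703462 329.83768828] [-4.96211870e+00  6.11995646e+00  8.73168604e+01  1.71047808e-02
  8.65816106e+01 -5.04405165e+00]
```

View pics/w1.png

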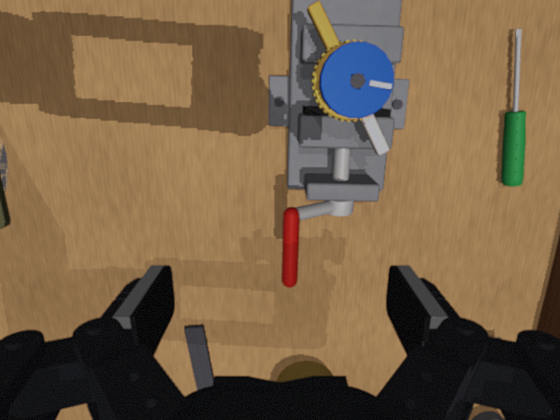

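```bash
python3 - <<'E'
from h import *
command_gripper(0,40)
line_to([520,-70,280],200)
shot("w2");print(get_time(),get_tcp_pos(),get_opening())
E
```

```text
3.9833 [519.81321319 -69.43501855 280.50946264] 0.3123063291956208
```

View pics/w2.png

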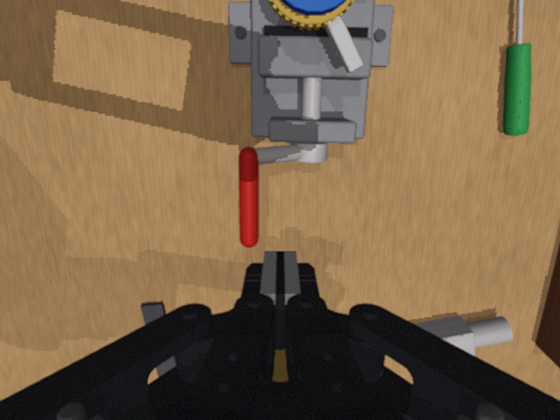

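```bash
python3 - <<'E'
import cv2
a=cv2.imread("pics/w1.png")[0:300,230:430]; cv2.imwrite("pics/w1c.png",cv2.resize(a,None,fx=2,fy=2,interpolation=cv2.INTER_CUBIC)[:600])
a=cv2.imread("pics/w2.png")[0:260,210:410]; cv2.imwrite("pics/w2c.png",cv2.resize(a,None,fx=2.3,fy=2.3,interpolation=cv2.INTER_CUBIC))
E
```

```text
(no output)
```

View pics/w1c.png

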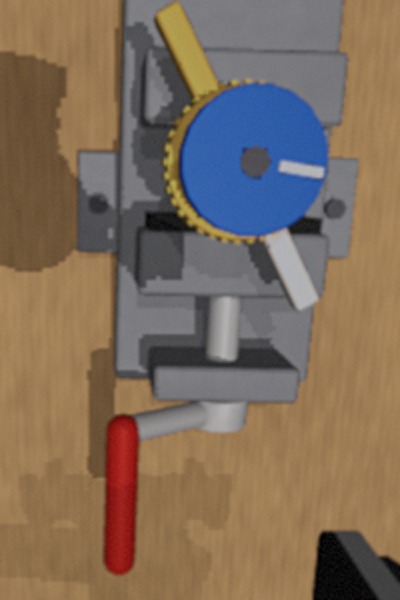

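View pics/w2c.png

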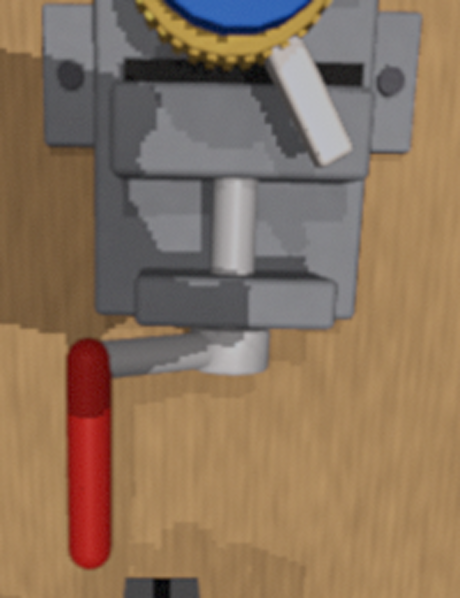

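```bash
python3 - <<'E'
from h import *
P1=pickle.load(open("pics/w1.pkl","rb"));P2=pickle.load(open("pics/w2.pkl","rb"));T=camera_params("top");S=camera_params("scene")
a=lambda x,y:(P1,230+x/2-.25,y/2-.25);b=lambda x,y:(P2,210+x/2.3-.3,y/2.3-.3)
t=lambda x,y:(T,(x-2.5)/5.5+205,(y-2.5)/5.5+185)
s=lambda x,y:(S,(x-2.5)/6+220,(y-2.5)/6+165)
def show(n,l):
    X=tri(l);print(n,X.round(1),[ (np.array(proj(p,X))-(u,v)).round(1).tolist() for p,u,v in l])
show("grip in",[a(123,424),b(89,349),t(519,318),s(181,256)])
show("grip out",[a(119,566),b(91,559),t(685,320),s(70,344)])
show("holeL",[a(98,204),b(70,76),t(303,367)])
show("holeR",[a(335,209),b(391,81),t(311,104)])
show("wingtip",[a(310,304),b(338,157),t(382,143),s(399,213)])
show("housing",[a(256,161),t(253,197),s(417,80)])
show("mark",[a(324,172),t(262,143),s(458,100)])
# depth-based
D1=np.load("pics/w1.npy")
for n,(u,v) in dict(hous=(345,100),handle=(291,248),bed=(295,60),jaw=(345,133),bench=(250,300)).items(): print(n,dep(P1,u,v,D1[v,u]).round(1))
E
```

```text
grip in [491.4 -45.3 106.3] [[-0.1, -0.5], [-0.5, 0.6], [-0.1, -0.3], [-0.1, 0.0]]
grip out [ 490.5 -129.2  106.9] [[0.3, -0.2], [-0.1, -1.0], [0.1, -0.3], [-0.5, -0.1]]
holeL [477.8  64.7  11.5] [[-0.1, -0.6], [0.0, -0.3], [0.3, -0.0]]
holeR [621.2  61.9  17. ] [[-0.1, -0.1], [-0.3, -0.2], [0.1, -0.2]]
wingtip [576.5  22.6 132.6] [[-1.0, -0.7], [-0.3, -0.7], [0.3, -0.6], [-0.2, -0.0]]
housing [541.9  85.1 162.4] [[-0.5, -0.8], [0.3, -0.1], [0.1, -0.0]]
mark [569.2  81.3 164.3] [[-0.6, -1.2], [0.2, -0.4], [-0.2, 0.0]]
hous [532.4  69.  164.6]
handle [491.5 -84.2 113.6]
bed [496.2 109.9  36.6]
jaw [547.6  34.2  85.5]
bench [ 435.5 -219.5   -2.5]
```

```bash
cat >> h.py <<'E'
from scipy.spatial.transform import Rotation as Ro
HUB=np.array([547.4,-92,65.]);RAD=70.
def crank_pose(th,back=0.,f=0.6):
    th_=np.radians(th);c=HUB+RAD*np.array([-np.cos(th_),0,np.sin(th_)])
    tan=np.array([-np.sin(th_),0,-np.cos(th_)])
    g=np.radians(th*f); zt=np.array([-np.sin(g),0,-np.cos(g)])
    # contact of flat end (normal zt) with bar of radius 9, TCP centred on the contact
    p=c-zt*9-tan*back
    y=np.array([0,1,0.]); R=np.column_stack([y,np.cross(zt,y),zt])
    return p,Ro.from_matrix(R).as_euler('xyz',degrees=True),tan
E
python3 - <<'E'
from h import *
print(crank_pose(36.2,20)); 
for th in (36,0,-40):
    p,r,_=crank_pose(th,20 if th>30 else 0);print(th,p,r,solve_ik(p,r))
E
```

```text
(array([506.05553107, -92.        , 130.84263402]), array([-158.28,    0.  ,   90.  ]), array([-0.59060567,  0.        , -0.80696031]))
36 [505.83763641 -92.         130.69329592] [-158.4    0.    90. ] [-11.87696637  29.58798446  86.02632965  -4.35812318  85.57741304
 -10.72753933]
0 [477.4 -92.   74. ] [180.   0.  90.] [-1.58872323e+01  2.11535841e+01  1.08502443e+02 -2.54444375e-14
  5.03439729e+01 -1.58872323e+01]
-40 [490.11625919 -92.          28.22677644] [156.   0.  90.] [-22.07529511  23.02778974 129.41073291  59.91617141  10.1752096
 -79.85000132]
```

```bash
sed -i 's/g=np.radians(th\*f)/g=np.radians(th*f if th>0 else 0)/' h.py
python3 - <<'E'
from h import *
for th in (36,18,0,-20,-40):
    p,r,_=crank_pose(th,0);print(th,p.round(1),solve_ik(p,r).round(1))
p,r,tan=crank_pose(36.2,25)
move_pose(p,r);print(get_time(),get_tcp_pos(),get_ft_force())
p,r,tan=crank_pose(36.2,-6)
F0=get_ft_force()
print(line_to(p,40,stop_force=3),get_tcp_pos(),get_ft_force()-F0,get_time(),"expected contact",crank_pose(36.2)[0])
E
```

```text
36 [494.1 -92.  114.5] [-12.1  29.8  88.5  -4.5  82.9 -10.7]
18 [482.5 -92.   95.5] [-13.8  24.6  98.6  -2.8  67.3 -12.5]
0 [477.4 -92.   74. ] [-15.9  21.2 108.5  -0.   50.3 -15.9]
-20 [481.6 -92.   50.1] [-15.8  23.5 109.4  -0.   47.1 -15.8]
-40 [493.8 -92.   29. ] [-15.4  26.1 109.1  -0.   44.8 -15.4]
4.625 [509.4689352  -91.3573725  135.63352792] [ 0.41318122 -0.05734958 -0.17251428]
True [492.03781731 -91.90128672 113.03622345] [-0.30300237 -0.20933246 -0.49500884] 5.275 expected contact [494.24341772 -92.         114.70342777]
```

```bash
python3 - <<'E'
from h import *
F0=np.array([0.,0,0])
for th in list(range(30,-13,-6)):
    p,r,tan=crank_pose(th)
    line_to(p,50,rotation=r)
    F=np.array(get_ft_force());print(th,"tcp",np.round(get_tcp_pos(),1),"err",np.round(get_tcp_pos()-p,1),"F",F.round(1),"sq",round(-F@tan,1),round(get_time(),2))
camera_im,d=camera("top");cv2.imwrite("pics/top1.png",cv2.resize(camera_im[185:275,205:345,::-1],None,fx=5.5,fy=5.5,interpolation=cv2.INTER_CUBIC))
E
```

```text
30 tcp [488.7 -91.9 108.8] err [-0.9  0.1  0.2] F [ 0.5  0.5 -0.3] sq -0.0 5.54
24 tcp [485.4 -92.  102.2] err [-0.3  0.   0.1] F [-0.  -0.5 -0.5] sq -0.4 5.84
18 tcp [482.4 -92.   95.4] err [-0.2 -0.  -0.1] F [-0.4  0.9  0.2] sq 0.1 6.14
12 tcp [479.9 -92.   88.4] err [-0.1  0.  -0.1] F [-0.3  0.3 -1. ] sq -1.0 6.44
6 tcp [478.2 -92.   81.3] err [-0.1  0.  -0. ] F [ 0.2 -0.6 -0.1] sq -0.1 6.74
0 tcp [477.2 -92.   74. ] err [-0.2  0.  -0. ] F [ 0.2 -0.4 -0.2] sq -0.2 7.04
-6 tcp [478.2 -92.   66.4] err [ 0.4  0.  -0.3] F [0.4 0.1 0.7] sq 0.6 7.34
-12 tcp [479.2 -92.   59.3] err [ 0.3  0.  -0.2] F [-0.1 -0.3 -0.6] sq -0.6 7.64
```

View pics/top1.png

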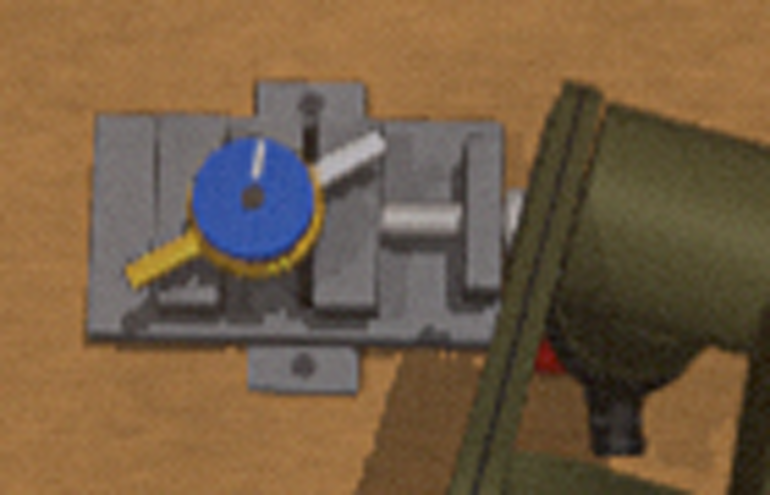

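```bash
python3 - <<'E'
from h import *
for th in range(-15,-36,-3):
    p,r,tan=crank_pose(th)
    s=line_to(p,25,rotation=r,stop_force=15)
    F=np.array(get_ft_force());print(th,s,"crank est",round(np.radians(43-th),2),"err",np.round(get_tcp_pos()-p,1),"F",F.round(1),"sq",round(-F@tan,1),round(get_time(),2))
    if s: break
E
```

```text
-15 False crank est 1.01 err [-0.  -0.   0.1] F [-0.4 -0.2  2.7] sq 2.8 7.99
-18 False crank est 1.06 err [-0.4  0.   0.1] F [-2.4 -0.8  4. ] sq 4.6 8.29
-21 False crank est 1.12 err [-0.8 -0.  -0. ] F [-2.6 -1.5  4. ] sq 4.7 8.59
-24 False crank est 1.17 err [-1.2 -0.  -0.1] F [-3.5 -1.3  5.4] sq 6.4 8.89
-27 False crank est 1.22 err [-1.7  0.  -0.1] F [-4.6 -1.6  5.8] sq 7.3 9.19
-30 False crank est 1.27 err [-1.5  0.1 -0.1] F [-3.9 -1.1  4.9] sq 6.2 9.49
-33 False crank est 1.33 err [-1.9  0.1 -0.1] F [-5.5 -1.5  7.5] sq 9.3 9.79
```

```bash
python3 - <<'E'
from h import *
for th in (-34.5,-36,-37.5,-39,-40.5):
    p,r,tan=crank_pose(th)
    s=line_to(p,15,rotation=r,stop_force=12)
    F=np.array(get_ft_force());q=-F@tan;print(th,s,"crank est",round(np.radians(43-th),2),"err",np.round(get_tcp_pos()-p,1),"F",F.round(1),"sq",round(q,1),round(get_time(),2))
    if s or q>13: break
E
```

```text
-34.5 False crank est 1.35 err [-2.2  0.1  0. ] F [-6.5 -1.3  8.9] sq 11.0 10.07
-36 False crank est 1.38 err [-2.4  0.1  0.1] F [-6.1 -1.5  9. ] sq 10.9 10.34
-37.5 False crank est 1.4 err [-2.6  0.1  0.1] F [-7.6 -1.7 10.5] sq 12.9 10.62
-39 False crank est 1.43 err [-2.8  0.1  0. ] F [-7.  -4.1 10.5] sq 12.5 10.89
-40.5 False crank est 1.46 err [-3.  0.  0.] F [-7.  -2.   9.8] sq 12.0 11.17
```

```bash
python3 - <<'E'
from h import *
for th in (-42,-43.5):
    p,r,tan=crank_pose(th)
    s=line_to(p,15,rotation=r,stop_force=8)
    F=np.array(get_ft_force());q=-F@tan;print(th,s,"err",np.round(get_tcp_pos()-p,1),"F",F.round(1),"sq",round(q,1),round(get_time(),2))
    if s or q>13.5: break
t=np.array(get_tcp_pos())
line_to(t+[-4,0,50],120); line_to([470,-60,260],250); 
move_pose([480,0,330],[180,0,90])
shot("w3");print(get_time(),get_ft_force())
E
```

```text
-42 False err [-3.4  0.   0.1] F [-7.9 -2.4 11.4] sq 13.7 11.44
13.4167 [-1.54020832 -0.32101884 -0.25462187]
```

View pics/w3.png

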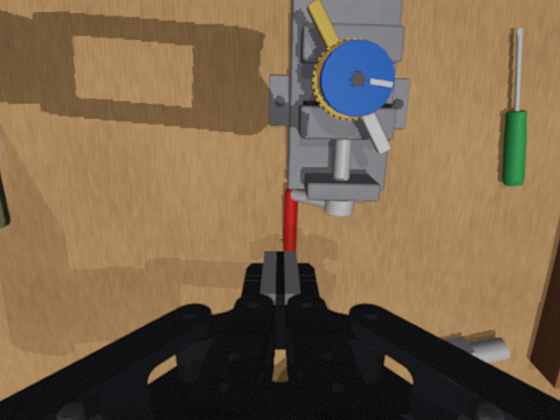

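```bash
cat >> h.py <<'E'
C=np.array([542.,85.8]);ZR=121.
def ring_pose(phi,off=13.5,rad=60):
    a=np.radians(phi);r=np.array([np.cos(a),np.sin(a)]);t=np.array([-r[1],r[0]])
    p=np.append(C+rad*r-t*off,ZR)
    y=(phi+180+180)%360-180
    return p,np.array([180,0,y]),np.append(t,0)
E
python3 - <<'E'
from h import *
for ph in (-61,-30,0,31):
    p,r,t=ring_pose(ph);print(ph,p.round(1),r,solve_ik(p,r).round(1))
p,r,t=ring_pose(-61,32)
move_pose(p+[0,0,110],r)
line_to(p,200)
print(get_time(),get_tcp_pos(),get_ft_force())
F0=np.array(get_ft_force())
p,r,t=ring_pose(-61,8)
print(line_to(p,40,stop_force=2.5),p,get_tcp_pos(),get_ft_force()-F0,get_time())
shot("w4")
im,d=camera("top");cv2.imwrite("pics/top2.png",cv2.resize(im[185:275,205:345,::-1],None,fx=5.5,fy=5.5,interpolation=cv2.INTER_CUBIC))
E
```

```text
-61 [559.3  26.8 121. ] [180   0 119] [ -1.6  22.5  96.5   0.   61.  -30.6]
-30 [587.2  44.1 121. ] [180   0 150] [  0.2  24.5  92.9   0.   62.6 -59.8]
0 [602.   72.3 121. ] [ 180    0 -180] [  2.9  25.7  90.7   0.   63.7 -87.1]
31 [600.4 105.1 121. ] [ 180    0 -149] [   6.    25.9   90.3    0.    63.8 -115. ]
14.6583 [544.17784851  17.50339651 122.76040788] [0.14041306 0.32114776 0.44612348]
True [564.09161956  29.44434061 121.        ] [555.63093903  24.43666882 121.50839265] [-0.49280049 -0.62088101  0.34405659] 15.0833
```

View pics/w4.png

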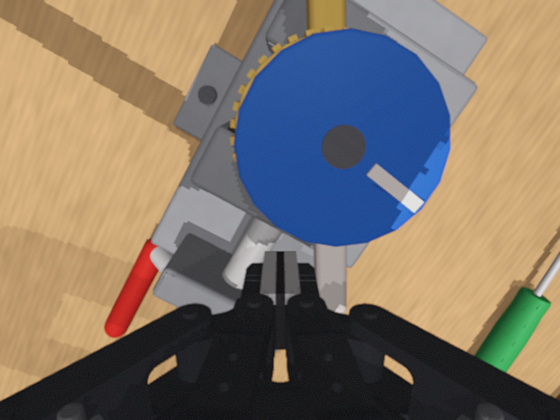

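View pics/top2.png

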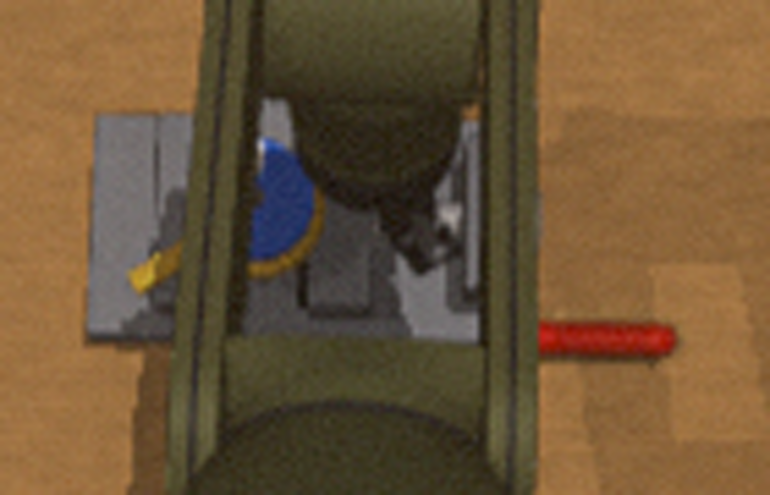

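```bash
python3 - <<'E'
from h import *
for ph in range(-57,-19,5):
    p,r,t=ring_pose(ph,17)
    s=line_to(p,40,rotation=r,stop_force=7)
    F=np.array(get_ft_force());print(ph,s,"err",np.round(get_tcp_pos()-p,1),"F",F.round(1),"tan",round(-F@t,1),round(get_time(),2))
    if s: break
shot("w5")
E
```

```text
-57 False err [-1.1  0.  -0.3] F [-2.8 -0.4  0.7] tan 2.6 15.5
-52 False err [-0.8 -0.1 -0.2] F [-3.2  0.1  1.2] tan 2.5 15.78
-47 False err [-0.4 -0.1 -0.1] F [-3.2 -0.2  0.8] tan 2.5 16.07
-42 False err [-0.1 -0.1  0. ] F [-2.6 -0.3  0.6] tan 1.9 16.35
-37 False err [ 0.1 -0.1  0.1] F [-2.5 -1.1  2.1] tan 2.4 16.63
-32 False err [ 0.3 -0.1  0.1] F [-2.2 -2.1  2.9] tan 2.9 16.92
-27 False err [ 0.3 -0.1  0.2] F [-1.8 -1.5  2.6] tan 2.2 17.2
-22 False err [ 0.4 -0.1  0.2] F [-1.2 -2.5  2.2] tan 2.8 17.48
```

View pics/w5.png

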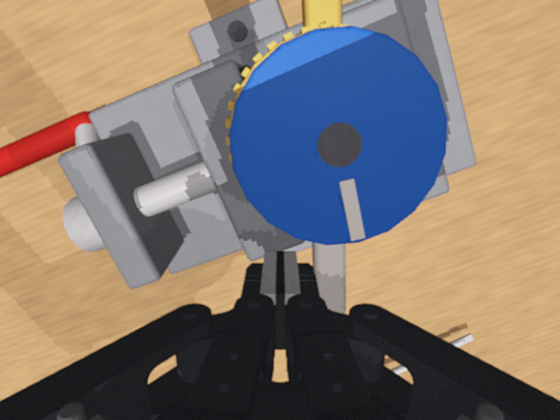

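```bash
python3 - <<'E'
from h import *
for ph in np.arange(-19,36,2.5):
    p,r,t=ring_pose(ph,17)
    s=line_to(p,20,rotation=r,stop_force=6)
    F=np.array(get_ft_force());f=-F@t;print(ph,s,"err",np.round(get_tcp_pos()-p,1),"F",F.round(1),"tan",round(f,1),round(get_time(),2))
    if s or f>6: break
shot("w6")
E
```

```text
-19.0 False err [ 0.3 -0.2  0.1] F [-0.6 -1.7  2.8] tan 1.8 17.85
-16.5 False err [ 0.3 -0.1  0.1] F [-0.1 -3.9  2.1] tan 3.7 18.13
-14.0 False err [ 0.3 -0.   0.1] F [-0.2 -3.2  2.9] tan 3.2 18.42
-11.5 False err [ 0.2 -0.   0. ] F [ 0.4 -3.8  3.2] tan 3.7 18.7
-9.0 False err [-0.1 -1.5  0. ] F [-1.6 -8.   3.4] tan 8.1 18.98
```

View pics/w6.png

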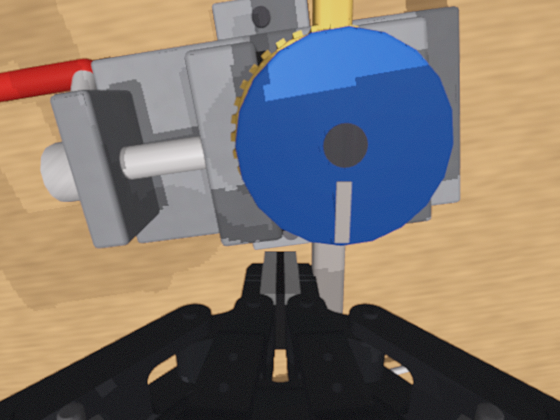

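```bash
python3 - <<'E'
from h import *
for ph in np.arange(-8.5,-2,0.5):
    p,r,t=ring_pose(ph,17)
    line_to(p,6,rotation=r); pause(0.1)
    f=np.mean([-np.array(get_ft_force())@t for _ in range(5)]);print(ph,"err",np.round(get_tcp_pos()-p,1),"tcp",np.round(get_tcp_pos(),1),"tan",round(f,1),round(get_time(),2))
    if f>12: break
pause(0.3)
print(-np.array(get_ft_force())@t,get_ft_force())
shot("w7")
E
```

```text
-8.5 err [-0.3 -1.9  0. ] tcp [598.6  58.2 121. ] tan 9.6 19.38
-8.0 err [-0.4 -2.3 -0. ] tcp [598.7  58.3 121. ] tan 9.0 19.73
-7.5 err [-0.4 -2.6  0. ] tcp [598.9  58.5 121. ] tan 11.1 20.08
-7.0 err [-0.4 -2.9 -0. ] tcp [599.   58.7 121. ] tan 11.4 20.43
-6.5 err [-0.5 -3.3 -0. ] tcp [599.2  58.9 121. ] tan 13.1 20.78
11.447368483149264 [ -1.09251116 -11.39695397   4.61347957]
```

```bash
python3 - <<'E'
from h import *
for ph in (-6,-5.5,-5.0):
    p,r,t=ring_pose(ph,17)
    line_to(p,6,rotation=r); pause(0.15)
    f=np.mean([-np.array(get_ft_force())@t for _ in range(5)]);print(ph,"err",np.round(get_tcp_pos()-p,1),"tcp",np.round(get_tcp_pos(),1),"tan",round(f,1),round(get_time(),2))
    if f>14: break
pos=np.array(get_tcp_pos())
line_to(pos-t*25,80); q=np.array(get_tcp_pos()); line_to(q+[0,0,150],150)
move_pose([480,0,330],[180,0,90])
shot("w8");im,d=camera("scene");cv2.imwrite("pics/scene8.png",cv2.resize(im[165:255,220:340,::-1],None,fx=6,fy=6,interpolation=cv2.INTER_CUBIC))
print(get_time(),get_ft_force())
E
```

```text
-6 err [-0.5 -3.6 -0. ] tcp [599.4  59.  121. ] tan 12.6 21.53
-5.5 err [-0.6 -3.9 -0. ] tcp [599.5  59.2 121. ] tan 14.1 21.93
24.9583 [-0.15610478  0.99228702  1.05691841]
```

View pics/w8.png

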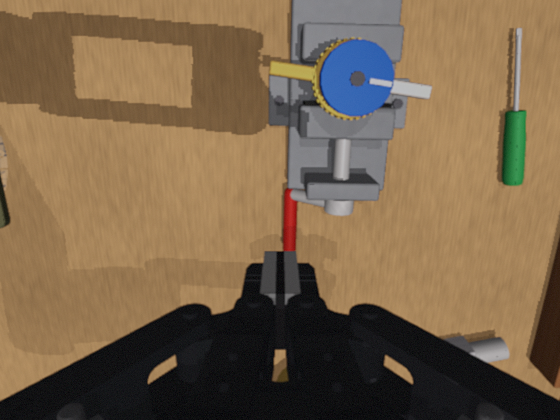

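View pics/scene8.png

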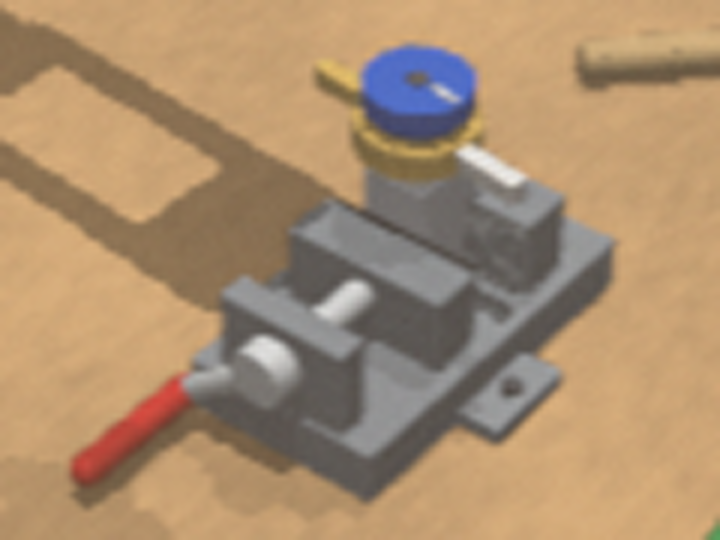

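```bash
python3 - <<'E'
from h import *
S=camera_params("scene")
s=lambda x,y:(S,(x-2.5)/6+220,(y-2.5)/6+165)
# handle mid at circle plane y=-87
_,u,v=s(135,430);c,d=ray(S,u,v);X=c+d*((-87-c[1])/d[1]);print("handle mid",X.round(1),np.degrees(np.arctan2(X[2]-65,547.4-X[0])))
P1=pickle.load(open("pics/w1.pkl","rb"));P8=pickle.load(open("pics/w8.pkl","rb"));P3=pickle.load(open("pics/w3.pkl","rb"))
ims=[cv2.imread(f"pics/{n}.png")[30:140,260:440] for n in("w1","w3","w8")]
cv2.imwrite("pics/cmp.png",cv2.resize(np.vstack(ims),None,fx=1.8,fy=1.8,interpolation=cv2.INTER_CUBIC))
for n,P in (("w1",P1),("w3",P3),("w8",P8)):
    im=cv2.imread(f"pics/{n}.png").astype(int);m=(im[:,:,0]>110)&(im[:,:,2]<80);m[200:]=0
    v,u=np.nonzero(m);print(n,atz(P,(u.min()+u.max())/2,(v.min()+v.max())/2,164).round(1),len(u))
E
```

```text
handle mid [491.6 -87.   17.5] -40.409574585277916
w1 [541.4  85.  164. ] 4041
w3 [541.   85.6 164. ] 4075
w8 [540.8  86.1 164. ] 4059
```

View pics/cmp.png

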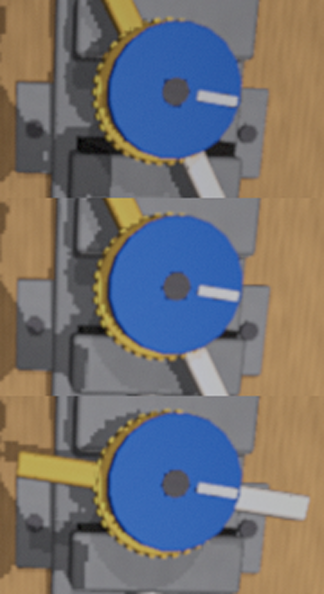

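```bash
python3 - <<'E'
from plant import *
sign_off();print(get_time())
E
```

```text
the job is handed in; nothing more can be done
the job is handed in; nothing more can be done
```

The vise is clamped on the leg and the lock ring is pushed tight. I handed the job in at about 25 s of the 72 s allowed; the sign-off gives no verdict.

- **Vise:** I pushed the red crank down with the closed fingertips to about 1.45 rad (handle about 40° below level in the last scene picture). The push square to the crank read 13.7 N standing still, within the 13 to 18 N that clamps firmly. I had no direct reading of the jaw force.
- **Ring:** I pushed the white wing about 52° (0.9 rad) anticlockwise, with roughly 2–4 N of drag on the way. It then stopped, and I raised the push to about 14 N before backing off. The fingertip crept about 1 mm as the push rose, which I took as give in the stop and the arm. That it is tight I inferred from this hard stop and the 0.8 to 1.6 rad range given, as the joint angle itself cannot be read.
- **Last checks:** After I let go, the housing centre had moved about 1 mm from the start. Its mark had not visibly turned, and the leg looked upright. The arm was clear of everything. I did not touch the other things on the bench, but I did not measure each of them again at the end.

No check failed. The ±2 mm calibration showed up only as small offsets. Contact with the handle came about 3 mm late, and contact with the wing about 4 mm early because I had guessed the finger thickness too small.

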